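Clamp the carving: swing the hold-down over its base and spin the wing nut tight

TASK

Clamp down the loose side of the carving's base: with the fingertips push the loose wooden hold-down (the one under the brass wing nut) round until it lies squarely across the edge of the base, then turn its brass wing nut clockwise with stroke after stroke of a fingertip against its wings, until it is home and turns no further, finger-tight and not forced. Only push: do not pinch or grip the wing nut or the hold-down, do not touch the carving or its base, and leave the tight clamp with the steel wing nut and all the tools and pieces lying about as they are.

Things in the scene. Friction and masses are not known exactly. Their poses are not given: they have to be found in the camera images.
- board: Plywood carving board 280 x 390 x 22 mm, fixed on the bench. Origin on the bench surface right under the stud of the loose (brass) clamp; z up. Its -y axis points from that stud square across the edge of the carving's base, which runs along x 35 mm away. It spans x -140 to 140 mm, y -315 to 75 mm. A second hold-down, tight under a steel wing nut, has its stud at y = -240 mm.
- workpiece: The carving: a lying limewood figure on a pale base 200 x 170 x 20 mm (about 0.55 kg), loose on the board. Origin at the centre of the base's underside, axes as the board's, 120 mm along the board's -y from the loose stud. The base's top is 42 mm above the bench; the figure rises to about 110 mm above the bench and stays 75 mm or more from the loose stud.
- wing_mid (a point): On the brass wing nut's axis at the height of its ears' middle, 85 to 88 mm above the bench; x axis through both ears (turns with the nut), z up. Span 65 mm. Each ear: upright round plate, 18 mm across, 5 mm thick, centre 23.5 mm from the axis. Relative to this point: ear tops +9 mm, stud (12 mm thick) about +9 mm, hub (25 mm wide) up to -9 mm, washer -24 mm, hold-down's top -27 mm.
- wing_nut (a joint): Turning of the brass wing nut in rad, growing clockwise seen from above; it starts loose at 1.5 to 4 and seats hard at 9.0. At 0 the ears lie along the board's x axis. It turns with about 1.3 N on an ear and stays where it is left. Each turn lowers nut, washer and hold-down together by 3 mm; the hold-down presses on the base from about 8 on.
- cleat (a joint): Swivel of the loose hold-down about the stud in rad, counter-clockwise from above: 0 when its toe points square across the base's edge (along the board's -y). It starts at -1.5 to -0.9, toe swung round towards the board's -x. It turns with about 1 N at the toe and stays where it is left; ends of travel -1.9 and 0.9.
- cleat_toe (a point): In the loose oak hold-down, 55 mm from the stud's axis towards its toe, at mid-width and mid-thickness; x axis along it out to the toe, z up. The bar is 30 mm wide, 16 mm thick; its toe end lies 15 mm beyond this point, its tail (with a foot down to the board) 42 mm beyond the stud. While loose, its underside floats 2 to 3 mm above the base's top.
- steel_nut (a joint): Turning of the steel wing nut of the tight clamp in rad, 0 at the start; leave it alone.
- head: Small carved head, 51 mm tall, 42 mm wide, standing on the board about 110 mm from the loose stud, towards the board's +x. Origin at the centre of its foot. Leave it alone.
- stone: Sharpening stone in a dark wooden case, 190 x 66 x 36 mm, on the bench beside the board's +y edge, long way along its x. Origin at the centre of its underside. Leave it alone.
- gouge_a: Gouge with a beech handle, 235 mm long (handle 125 mm towards its -x), 26 mm thick, on the bench beyond the sharpening stone, along the board's x. Origin at the ferrule, on the bench. Leave it alone.
- gouge_b: Gouge with an oak handle, 225 mm long (handle 125 mm towards its -x), 24 mm thick, on the bench beyond the board. Origin at the ferrule, on the bench. Leave it alone.
- mallet: Round carver's mallet of beech, standing on its head, 225 mm tall, 86 mm wide, right of the board. Origin at the centre of its foot. Leave it alone.
- tin: Green tin of pencils, 72 mm wide, 165 mm tall with the pencils, right of the board. Origin at the centre of its foot. Leave it alone.
- bench_brush: Bench brush, 270 mm long, 46 mm high, lying left of the board. Origin under the root of its handle. Leave it alone.

How it is judged:
By the outcome, as a careful person would: the job done as asked, in the order asked, and still so for the second after the job is handed in, with the robot touching nothing.
It also fails if it takes over 72 s, if anything falls off the work surface, if the arm or the gripper's body presses on something with over 40 N, if the wrist force passes 120 N, or if a joint passes its speed limit or range.

ROBOT

A 6-joint arm with a two-finger parallel gripper is mounted at the origin on the work surface. World frame = base frame: x ahead of the robot, y to its left, z up, the work surface at z = 0. Lengths are in m, angles in rad, forces in N, time in s.
With the tool pointing down it reaches from about 0.35 to 0.975 m from the base axis. Payload 4.9 kg.
Tool frame: the origin (TCP) lies on the front face of the gripper's body, between the roots of the fingers; the fingertips stand ctrl.finger_overhang ahead of it and the grasp point (between the pads) lies 54 mm ahead of it (ctrl.finger_overhang is the distance from the TCP to the fingertips, in m); z points along the fingers, y is the line along which they close (so a half turn about z gives the same grasp; the last joint's range is limited). The gripper opens to 85 mm and grips with 20 to 120 N. Pads are 22 mm wide; open, the fingers measure 114 mm over their backs; the gripper's body (76 mm by 85 mm) begins 54 mm behind the grasp point. The pads swing forward as they close: fully open they stand 13 mm farther back than shut.
Start: joints at [1.026, 0.053, 1.613, -0, 1.476, -0.119], TCP at [0.258, 0.569, 0.304] pointing down, gripper open.
Joint ranges: [-3.01, 3.01], [-1.01, 2.22], [0.06, 2.58], [-1.02, 4.17], [0.09, 2.62], [-3.14, 3.14]. Speed limits (rad/s): [2.57, 2.57, 3.14, 3.14, 3.14, 3.14].

INTERFACE

Orientations are given as a rotation vector (axis times angle).
In Python, from station import ctrl, vision gives the robot as it stands. The module is installed in compiled form; this text tells all that it offers.
- The arm moves only by the tool drive_tool, never from a script. Its argument "rows" is a list of rows, each a list of 2 entries, a list of its own where there are three numbers: the shift along the tool's x, y, z in m, then the turn about the tool's z in rad. A call has 1 to 10 rows; each row shifts and turns the commanded pose from where the row before left it, along the tool's axes as they then stand; what a row does not reach is not made up. A row lasts 1/10 s, in which the tool goes at most 50 mm and 8.59 degrees, less where a joint would pass 70% of its speed; a pose out of reach is approached as far as the arm can. A call with a gripper value outside its range is refused whole. "jaw" is the closure, from 0 (fully open) to 1 (shut), set as the call begins (left out, the last holds). The fingers move at their own pace and stop on an object; "grip_force" is the grip in N (left out, the last holds). Time passes only in rows, so rows that do not move let the fingers close. It gives the time, the measured TCP pose, the force, the opening and the grip force at its end, in the units of the state.
- ctrl.get_obs(): the state, without advancing time (a new reading comes with each control period).
- vision.get_image(name): name is "side" or "top"; returns a dict with "image" (384x512x3 uint8, blue, green, red), "vertical_fov" (degrees; the focal length in pixels is half the picture's height over the tangent of half this angle, whatever the lens; pixels are square), "cx", "cy" (the principal point, pixels), "R" (3x3) and "t" (3): a world point X has camera coordinates R X + t. Camera axes: x right, y down, z forward; pixel columns grow to the right and rows downward; lengths in m; the calibration is good to about 2 mm. A picture is of the moment at which its call begins. There is no depth.
- ctrl.finish_job(): hands the job in; it is judged then, once.
The state is a dict: "t": time; "q": joint angles; "dq": joint speeds; "effort": joint torques, N m; "tool_pos": TCP position; "tool_rot": TCP orientation; "contact_force": force on the tool from outside, world axes, zero at the start; "wrist_torque": the same for the moment, N m; "opening": finger opening in m; "grip_force": force on a finger pad.
Only numpy, scipy, OpenCV 4.12 (cv2) and the standard library are available. Lean on these libraries where they do the work, as an engineer would, in place of code of your own. Each camera call takes 0.05 s, during which the arm holds its last target. There are 200 camera calls.

## Working session

There is one attempt and no reset: what is moved stays moved. The work goes in short steps, Python scripts to look and compute and a tool call to move; the robot and the scene stay as the last step left them, time stands still between calls to the robot, and variables do not carry over. Pictures are saved under pics/ and viewed, at most 10 in all, crops included, and the job is handed in when it is done.

Besides the shell and the picture viewer there is one more tool, called after "Request:" in YAML: its name, and indented under it one key for each argument. drive_tool: Moves the arm, as the interface text tells. Its arguments: {"type":"object","properties":{"rows":{"type":"array","items":{"type":"array"}},"jaw":{"type":"number"},"grip_force":{"type":"number"}},"required":["rows"]}

```bash
mkdir -p pics
cat > h.py <<'E'
import numpy as np, cv2
from station import ctrl, vision
def get(n):
    d=vision.get_image(n); d['f']=d['image'].shape[0]/2/np.tan(np.radians(d['vertical_fov'])/2); return d
def ray(d,u,v):
    R=np.array(d['R']);t=np.array(d['t']); c=-R.T@t
    w=R.T@np.array([(u-d['cx'])/d['f'],(v-d['cy'])/d['f'],1]); return c,w
def onz(d,u,v,z):
    c,w=ray(d,u,v); return c+w*(z-c[2])/w[2]
def proj(d,X):
    p=np.array(d['R'])@np.array(X)+np.array(d['t']); return d['f']*p[0]/p[2]+d['cx'],d['f']*p[1]/p[2]+d['cy']
E
python3 - <<'E'
from h import *
o=ctrl.get_obs();print({k:np.round(v,3) for k,v in o.items()},ctrl.finger_overhang)
for n in('top','side'):
    d=get(n);cv2.imwrite(f'pics/{n}0.png',d['image']);print(n,d['f'],d['cx'],d['cy'],-np.array(d['R']).T@d['t'],np.round(d['R'],3))
E
```

```text
{'t': np.float64(0.0), 'q': array([ 1.026,  0.053,  1.614,  0.   ,  1.476, -0.119]), 'dq': array([-0.001,  0.001,  0.001,  0.001,  0.001,  0.   ]), 'effort': array([ 1.0000e-03, -3.9367e+01, -3.7018e+01, -0.0000e+00,  7.0000e-03,
       -0.0000e+00]), 'tool_pos': array([0.258, 0.569, 0.303]), 'tool_rot': array([-6.64e-01, -3.07e+00,  3.00e-03]), 'contact_force': array([-0.231, -0.415,  0.16 ]), 'wrist_torque': array([-0.019, -0.001,  0.071]), 'grip_force': np.float64(0.0), 'opening': np.float64(0.086)} 0.0726
top 384.90955653004835 257.91483091375824 197.36363924527345 [ 0.42023387 -0.01971871  1.35033904] [[-0.013 -1.     0.02 ]
 [-0.989  0.01  -0.147]
 [ 0.146 -0.022 -0.989]]
side 380.96331494307884 251.8905266977861 188.88382873423907 [1.30952015 0.97306777 0.89774978] [[-0.815  0.579 -0.008]
 [ 0.319  0.437 -0.841]
 [-0.483 -0.688 -0.541]]
```

View pics/top0.png

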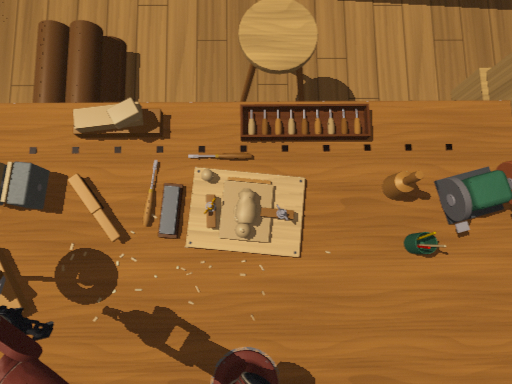

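View pics/side0.png

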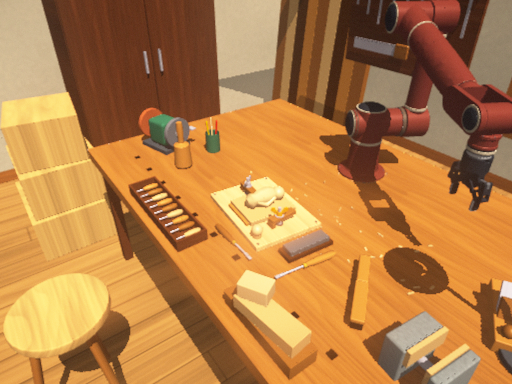

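The top view shows the board (corners about (196,168), (306,177), (303,257), (187,248)) with the brass clamp near (210,208). The side view shows that clamp near (282,215). I'll measure the board and zoom in.

```bash
cat > m.py <<'E'
from h import *
d=get('top');s=get('side')
for u,v in[(196,168),(306,177),(303,257),(187,248)]: print(onz(d,u,v,.022).round(3))
a=cv2.resize(d['image'][160:264,180:312],None,fx=6,fy=6,interpolation=cv2.INTER_CUBIC)[:590,:]
cv2.imwrite('pics/tc.png',a)
b=cv2.resize(s['image'][165:255,205:325],None,fx=6,fy=6,interpolation=cv2.INTER_CUBIC)
cv2.imwrite('pics/sc.png',b)
E
python3 m.py
```

```text
[0.724 0.167 0.022]
[ 0.688 -0.22   0.022]
[ 0.409 -0.2    0.022]
[0.445 0.195 0.022]
```

View pics/tc.png

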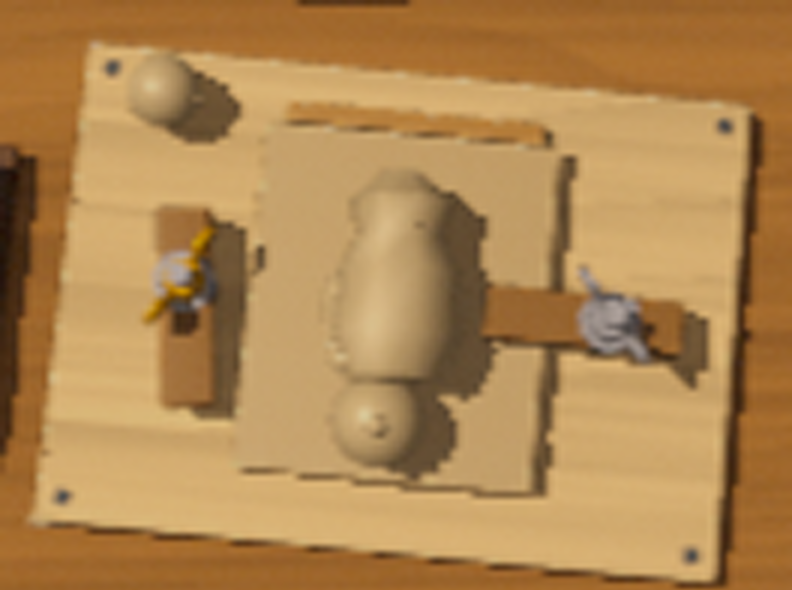

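View pics/sc.png

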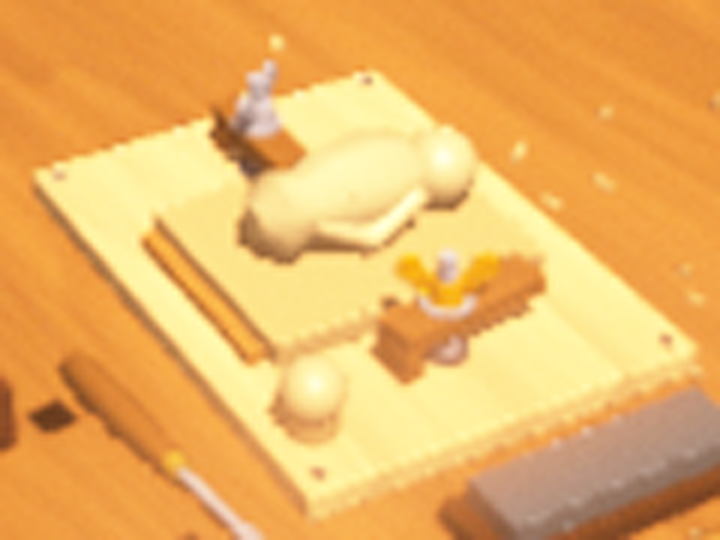

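The crops show the brass ears at top-crop (150,312) to (205,240) and the stud at (183,275). The bar's toe points down the image, roughly board -x, at cleat about -1.5. Next I'll triangulate the stud and the angles.

```bash
cat > m2.py <<'E'
from h import *
from scipy.spatial.transform import Rotation as Ro
def brass(d,box):
    x0,y0,x1,y1=box; im=d['image'][y0:y1,x0:x1]; h=cv2.cvtColor(im,cv2.COLOR_BGR2HSV)
    m=cv2.inRange(h,(15,190,120),(32,255,255)); v,u=np.nonzero(m); return u+x0,v+y0,m
B=np.array([.577,.106]); th=np.arctan2(-.028,.279)
def tob(p):
    q=np.array(p[:2])-B; c,s=np.cos(th),np.sin(th); return np.array([c*q[0]+s*q[1],-s*q[0]+c*q[1]])
def tow(p):
    c,s=np.cos(th),np.sin(th); return B+np.array([c*p[0]-s*p[1],s*p[0]+c*p[1]])
if __name__=='__main__':
    d=get('top');s=get('side')
    u,v,m=brass(d,(203,195,218,216)); us,vs,ms=brass(s,(268,203,292,220)); print(len(u),len(us))
    c1,w1=ray(d,(u.min()+u.max())/2,(v.min()+v.max())/2);c2,w2=ray(s,us.mean(),vs.mean())
    A=np.stack([w1,-w2],1);k=np.linalg.lstsq(A,c2-c1,rcond=None)[0];p=c1+k[0]*w1;q=c2+k[1]*w2
    print('mid',p,q)
    P=np.array([onz(d,a,b,.087)[:2] for a,b in zip(u,v)]);e=cv2.PCACompute(P.astype(np.float32),None)[1][0]
    print('ears world dir',e,'board angle',np.arctan2(e[1],e[0])-th,'len',np.ptp(P@e), P.mean(0))
    # cleat: brown, at z .061
    im=d['image'][190:232,200:218];h=cv2.cvtColor(im,cv2.COLOR_BGR2HSV)
    mm=cv2.inRange(h,(5,100,90),(16,255,215)); n,l,st,ce=cv2.connectedComponentsWithStats(mm); i=1+np.argmax(st[1:,4]); vv,uu=np.nonzero(l==i)
    Q=np.array([tob(onz(d,a+200,b+190,.0605)) for a,b in zip(uu,vv)]).astype(np.float32)
    print('cleat n',len(Q),cv2.minAreaRect(Q*1000)); print('stud->board',tob(p))
    print('steel',np.round(tob(onz(d,180+612/6,160+322/6,.09)),3))
    # board edges from wood colour at z=.022
E
python3 m2.py
```

```text
26 71
mid [0.58594862 0.11326736 0.08091864] [0.58292289 0.11594174 0.08080383]
ears world dir [ 0.8606868 -0.5091348] board angle -0.4341557561872456 len 0.05930072338646403 [0.58592551 0.10944567]
cleat n 157 ((-37.50493621826172, -3.007974624633789), (60.516197204589844, 33.534114837646484), 6.070035457611084)
stud->board [0.0081782  0.00812461]
steel [-0.002 -0.233]
```

Run:
```python
from h import *
d=get('top')
f=lambda c,z:onz(d,(c[0]+.5)/6-.5+180,(c[1]+.5)/6-.5+160,z)[:2].round(4)
C=[f(c,.022) for c in[(92,43),(752,106),(718,582),(33,522)]];print(C)
y1=(C[0]+C[3])/2;y2=(C[1]+C[2])/2;yd=(y1-y2);print('len',np.linalg.norm(yd));yd/=np.linalg.norm(yd);ce=sum(C)/4
xd=(C[0]+C[1]-C[2]-C[3])/2;print('w',np.linalg.norm(xd),'angles',np.arctan2(-yd[0],yd[1]),np.arctan2(xd[1],xd[0]),'stud',ce+yd*.12)
a,b=f((183,275),.0955),f((611,318),.09);print('brass,steel',a,b,np.linalg.norm(a-b),np.arctan2(-(a-b)[0],(a-b)[1]))
print('base',[f(c,.042) for c in[(270,122),(560,150),(545,495),(240,470)]])
```

```text
[array([0.7282, 0.1713]), array([ 0.6869, -0.2157]), array([ 0.4108, -0.1876]), array([0.4498, 0.2018])]
len 0.3902707553737533
w 0.2787939247903367 angles -0.10305963677836702 -0.105289979532076 stud [0.58127028 0.11181329]
brass,steel [0.581  0.1098] [ 0.5553 -0.1243] 0.23550647549483641 -0.10934427060131584
base [array([0.6761, 0.0658]), array([ 0.6581, -0.101 ]), array([ 0.4607, -0.0888]), array([0.4769, 0.0828])]
```

Request:
drive_tool:
  rows:
    - [[0,0,0],-0.11]
    - [[0,0,0],-0.11]
    - [[0,0,0],-0.106]
  jaw: 1

```text
t: 0.65
tool_pos: [0.2581, 0.5692, 0.3039]
tool_rot: [-0.15, -3.138, 0.0]
contact_force: [-0.2, -0.2, -0.3]
opening: 0.0435
grip_force: 0.0
```

Request:
drive_tool:
  rows:
    - [[-0.015,-0.018,0],0.0085]
    - [[-0.025,-0.03,0],0]
    - [[-0.025,-0.03,0],0]
    - [[-0.025,-0.03,0],0]
    - [[-0.025,-0.03,0],0]
    - [[-0.025,-0.03,0],0]
    - [[-0.025,-0.03,0],0]
    - [[-0.025,-0.03,0],0]
    - [[-0.025,-0.03,0],0]
    - [[-0.025,-0.03,0],0]

```text
t: 1.65
tool_pos: [0.4664, 0.2556, 0.3041]
tool_rot: [0.17, 3.136, 0.0]
contact_force: [0.0, 0.4, -0.3]
opening: 0.0
grip_force: 0.0
```

Request:
drive_tool:
  rows:
    - [[-0.025,-0.03,0.02],0]
    - [[-0.025,-0.03,0.02],0]
    - [[-0.02,-0.03,0.03],0]
    - [[-0.006,-0.005,0.03],0]
    - [[0,0,0.02],0]
    - [[0,0,0],0]
    - [[0,0,0],0]

```text
t: 2.35
tool_pos: [0.5311, 0.1544, 0.1841]
tool_rot: [-0.17, -3.137, 0.0]
contact_force: [0.6, 0.3, 0.9]
opening: 0.0001
grip_force: 0.0
```

```bash
sed -i 's/^B=.*/B=np.array([.581,.111]); th=-.104/' m2.py
cat > look.py <<'E'
import sys
from m2 import *
o=ctrl.get_obs();p=o['tool_pos'];print('t',o['t'],'tcp board mm',(tob(p)*1000).round(1),'tip z',p[2]-ctrl.finger_overhang)
x=Ro.from_rotvec(o['tool_rot']).as_matrix();print('tool y angle vs board',np.arctan2(-x[0,1],x[1,1])-th,'F',np.round(o['contact_force'],1))
s=get('side');d=get('top')
a=cv2.resize(d['image'][185:245,185:245],(400,400),interpolation=cv2.INTER_CUBIC)
b=cv2.resize(s['image'][180:240,240:300],(400,400),interpolation=cv2.INTER_CUBIC)
cv2.imwrite('pics/'+sys.argv[1],np.hstack([a,b]))
E
python3 look.py c1.png
```

```text
t 2.35 tcp board mm [-54.2  38. ] tip z 0.1115336917243186
tool y angle vs board -0.004222413614207915 F [0.6 0.3 0.9]
```

View pics/c1.png

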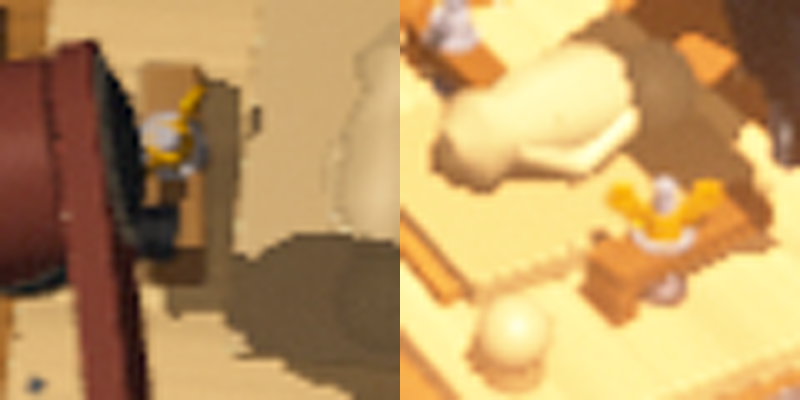

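The top crop shows a dark fingertip at about (165,232), overlapping the bar. The side crop shows a fingertip at (785,140). I'll compare both with the projected tip.

Run:
```python
from m2 import *
d=get('top');s=get('side');p=ctrl.get_obs()['tool_pos']
for dz in(.0726,.054,.03):
    X=[p[0],p[1],p[2]-dz];a=proj(d,X);b=proj(s,X);print(dz,[round((q-185)*6.667) for q in a],[round((b[0]-240)*6.667)+400,round((b[1]-180)*6.667)])
for x in(-.011,.011):
  for y in(-.0145,.0145):
    w=tow(tob(p)+[x,y]);a=proj(d,[*w,p[2]-.0726]);print([round((q-185)*6.667) for q in a])
print('bar toe corners seen', [ (tob(onz(d,185+u/6.667,185+v/6.667,.0605))*1000).round() for u,v in((140,65),(195,65),(205,245),(140,120))])
```

```text
0.0726 [69, 234] [790, 159]
0.054 [64, 230] [792, 131]
0.03 [56, 226] [795, 93]
[97, 259]
[36, 254]
[102, 214]
[42, 208]
bar toe corners seen [array([39., 21.]), array([42., -7.]), array([-49., -22.]), array([11., 17.])]
```

Run:
```python
from m2 import *
s=get('side');p=ctrl.get_obs()['tool_pos']
a=cv2.resize(s['image'][140:240,250:350],(600,600),interpolation=cv2.INTER_CUBIC);cv2.imwrite('pics/c2.png',a)
print(p,[[round((q-o)*6) for q,o in zip(proj(s,[p[0],p[1],p[2]-z]),(250,140))] for z in (0,.03,.0726)])
```

```text
[0.5317775  0.15485539 0.18570693] [[298, 281], [295, 324], [291, 384]]
```

View pics/c2.png

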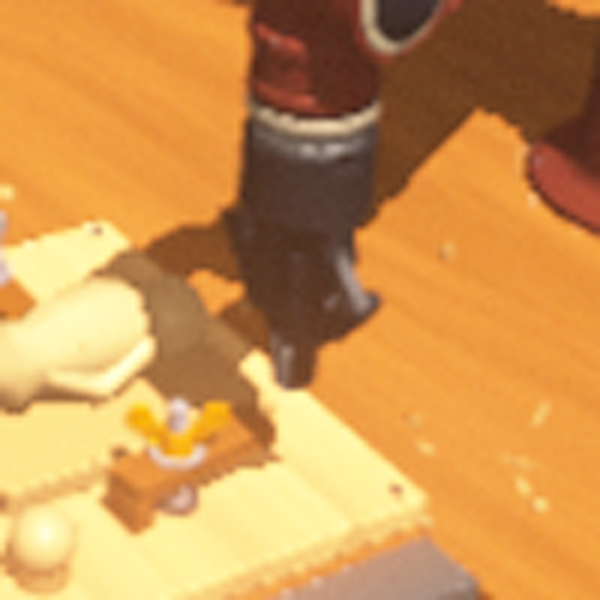

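The tip is at (292,384) in the crop, as projected. The closed gripper's knuckles stick out about 55 mm along tool y, near (375,300). I'll keep tool y tangential while pushing the bar so they clear the nut. Descending beside the bar now.

Request:
drive_tool:
  rows:
    - [[-0.003,0,0.02],0]
    - [[-0.003,0,0.02],0]
    - [[0,0,0.015],0]
    - [[0,0,0.006],0]
    - [[0,-0.004,0],0]
    - [[0,-0.0045,0],0]
    - [[0,0,0],0]

```text
t: 3.3
tool_pos: [0.5367, 0.1448, 0.1241]
tool_rot: [0.171, 3.135, 0.0]
contact_force: [-0.4, 0.5, 0.9]
opening: -0.0
grip_force: 0.0
```

Run:
```python
from m2 import *
o=ctrl.get_obs();p=o['tool_pos'];print((tob(p)*1000).round(1),p[2]-.0726,o['q'].round(2),o['contact_force'].round(1))
```

```text
[-47.5  29. ] 0.05148014459993931 [ 0.13  0.07  1.91 -0.    1.16 -1.33] [-0.4  0.5  0.9]
```

Request:
drive_tool:
  rows:
    - [[0.0027,-0.005,0],-0.1]
    - [[0.0027,-0.005,0],-0.1]
    - [[0.0027,-0.005,0],-0.1]
    - [[0.0027,-0.005,0],-0.1]
    - [[0.0027,-0.005,0],-0.1]
    - [[0.0027,-0.005,0],-0.1]
    - [[0.0027,-0.005,0],-0.1]
    - [[0.0027,-0.005,0],-0.1]
    - [[0.0027,-0.005,0],-0.1]
    - [[0,0,0],0]

```text
t: 4.3
tool_pos: [0.5268, 0.0965, 0.124]
tool_rot: [-1.209, 2.898, -0.001]
contact_force: [0.5, -0.3, -0.4]
opening: 0.0
grip_force: 0.0
```

```bash
python3 look.py c3.png
```

```text
t 4.3 tcp board mm [-52.4 -20.1] tip z 0.05141162903179847
tool y angle vs board 0.8946481386300613 F [ 0.5 -0.3 -0.4]
```

View pics/c3.png

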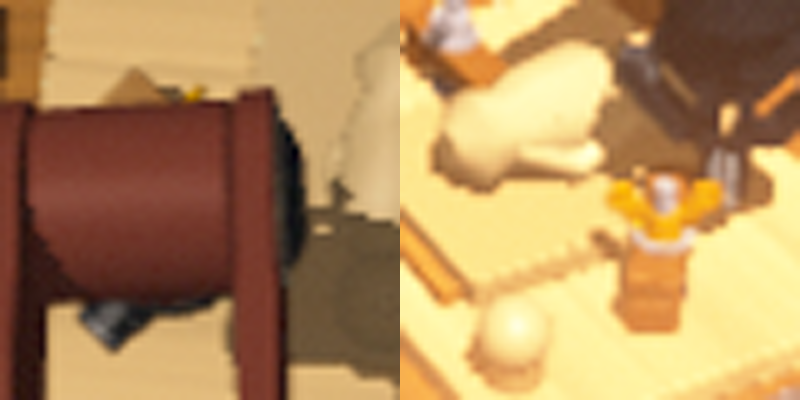

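The side crop shows the bar following, with its tail now towards (655,290) and the finger at (725,175) behind it. I'll continue the sweep to square.

Request:
drive_tool:
  rows:
    - [[0.0027,-0.005,0],-0.1]
    - [[0.0027,-0.005,0],-0.1]
    - [[0.0027,-0.005,0],-0.1]
    - [[0.0027,-0.005,0],-0.1]
    - [[0.0027,-0.005,0],-0.1]
    - [[0.0027,-0.005,0],-0.1]
    - [[0.0019,-0.0035,0],-0.07]
    - [[0,0,0],0]

```text
t: 5.2
tool_pos: [0.547, 0.0656, 0.1232]
tool_rot: [-2.095, 2.341, -0.001]
contact_force: [0.5, -0.4, 0.4]
opening: 0.0003
grip_force: 0.1
```

```bash
python3 look.py c4.png
```

```text
t 5.2 tcp board mm [-29.1 -48.7] tip z 0.050638527763662164
tool y angle vs board 1.5639761234727019 F [ 0.5 -0.4  0.4]
```

View pics/c4.png

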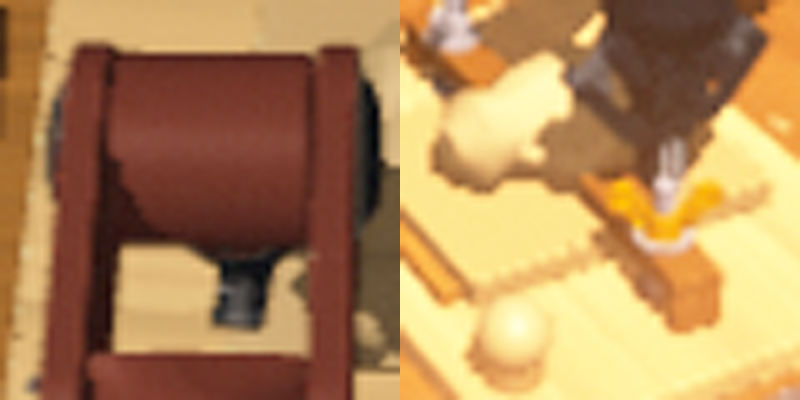

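The bar now lies across the base edge: in the side crop its toe runs under the finger and its tail end is at (690,300). I'll lift, clear the view and measure.

Request:
drive_tool:
  rows:
    - [[0,0.004,0],0]
    - [[0,0.002,-0.03],0]
    - [[0,0,-0.04],0]
    - [[-0.03,0.02,-0.02],0]
    - [[-0.04,0.025,0],0]
    - [[-0.04,0.025,0],0]
    - [[-0.03,0.01,0],0]
    - [[0,0,0],0]

```text
t: 6.1
tool_pos: [0.4748, 0.2171, 0.213]
tool_rot: [-2.101, 2.335, 0.001]
contact_force: [0.5, -0.2, 0.0]
opening: -0.0001
grip_force: 0.0
```

```bash
python3 look.py c5.png
```

```text
t 6.1 tcp board mm [-116.7   94.5] tip z 0.14036250587726298
tool y angle vs board 1.5695976779537564 F [ 0.5 -0.2  0. ]
```

View pics/c5.png

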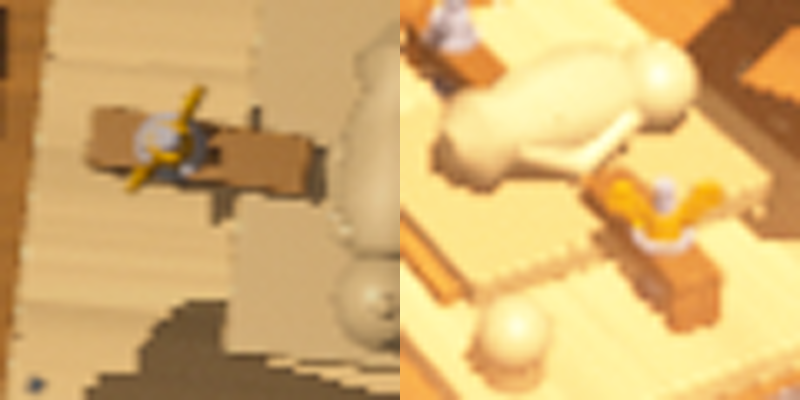

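The top crop clearly shows the bar from (92,135) to (309,165), with the ear tips at (200,90) and (132,188). I'll compute the angles.

```bash
cat > ang.py <<'E'
from m2 import *
d=get('top')
f=lambda c,z:(tob(onz(d,185+(c[0]+.5)/6.667-.5,185+(c[1]+.5)/6.667-.5,z))*1000).round(1)
for n,a,b in(('mid',(92,135),(309,165)),('up',(95,106),(312,138)),('low',(90,165),(307,192))):
    p,q=f(a,.061),f(b,.061);print(n,p,q,np.linalg.norm(p-q),'c',np.arctan2((q-p)[0],-(q-p)[1]))
p,q=f((200,90),.09),f((132,188),.09);print('ears',p,q,np.linalg.norm(p-q),np.degrees(np.arctan2(*(p-q)[::-1])))
im=d['image'][198:216,196:234];h=cv2.cvtColor(im,cv2.COLOR_BGR2HSV)
mm=cv2.inRange(h,(5,100,110),(15,255,235));v,u=np.nonzero(mm)
Q=np.array([tob(onz(d,a+196,b+198,.061)) for a,b in zip(u,v)]).astype(np.float32)
print(cv2.minAreaRect(Q*1000),cv2.fitLine(Q,cv2.DIST_HUBER,0,.01,.01).ravel())
E
python3 ang.py
```

```text
mid [ 2.5 42.2] [ -2.5 -68.3] 110.61306432786319 c -0.04521802490886009
up [17.3 42.4] [ 11.3 -68.4] 110.96233595234017 c -0.05409878610384504
low [-12.8  41.5] [-16.3 -68.7] 110.25556675288554 c -0.03174976284582769
ears [ 26.4 -12.6] [-25.2  15.4] 58.707410094467626 -28.48583608976696
((-0.3526334762573242, -15.338665008544922), (106.17544555664062, 28.547189712524414), 86.52415466308594) [ 0.03885407  0.99924487 -0.00174915 -0.02691317]
```

Request:
drive_tool:
  rows:
    - [[0.035,-0.02,0],0]
    - [[0.036,-0.021,0],0]
    - [[0.036,-0.021,0],0]
    - [[0.036,-0.02,0],0]
    - [[0,0,0.03],0]
    - [[0,0,0.03],0]
    - [[0,0,0.02],0]
    - [[0,0,0.009],0]
    - [[0,0,0],0]
    - [[0,-0.004,0],0]

```text
t: 7.25
tool_pos: [0.5468, 0.0622, 0.1247]
tool_rot: [-2.096, 2.34, -0.001]
contact_force: [-0.3, 0.5, 0.3]
opening: -0.0002
grip_force: 0.0
```

Request:
drive_tool:
  rows:
    - [[0,0,0],0]
    - [[0,-0.002,0],0]
    - [[0,0,0],0]
    - [[0,0,0],0]

```text
t: 7.65
tool_pos: [0.5488, 0.0626, 0.1245]
tool_rot: [-2.096, 2.338, -0.001]
contact_force: [0.7, 0.1, 0.2]
opening: -0.0003
grip_force: 0.0
```

```bash
cat > st.py <<'E'
from m2 import *
o=ctrl.get_obs();p=o['tool_pos'];print('t',o['t'],(tob(p)*1000).round(1),'tip',round(p[2]-.0726,4),'F',o['contact_force'].round(1),'q',o['q'].round(2))
E
python3 st.py
```

```text
t 7.65 [-27.  -51.5] tip 0.0519 F [0.7 0.1 0.2] q [-0.02  0.06  1.92  0.    1.16 -3.05]
```

Request:
drive_tool:
  rows:
    - [[0,0.004,0],0]
    - [[0,0.002,-0.03],0]
    - [[0,0,-0.04],0]
    - [[-0.03,-0.016,-0.006],0]
    - [[-0.03,-0.016,0],0]
    - [[-0.0155,-0.014,0],0]
    - [[0,0,0],0]
    - [[0,0,0],0]

```text
t: 8.45
tool_pos: [0.5958, 0.1332, 0.1994]
tool_rot: [2.097, -2.338, -0.001]
contact_force: [-0.6, 0.2, 0.5]
opening: -0.0002
grip_force: 0.0
```

```bash
python3 st.py
python3 - <<'E'
import numpy as np
ph=np.radians(61.5-12*np.arange(0,29));P=27*np.stack([np.cos(ph),np.sin(ph)],1)
Q=np.round(P*2)/2;D=np.diff(Q,axis=0)
for i in range(0,28,10): print([[[round(-d[1]/1000,4),round(-d[0]/1000,4),0],0] for d in D[i:i+10]])
E
```

```text
t 8.45 [12.4 23.6] tip 0.1268 F [-0.6  0.2  0.5] q [ 0.1   0.1   1.74 -0.    1.3  -2.93]
[[[np.float64(0.003), np.float64(-0.0045), 0], 0], [[np.float64(0.004), np.float64(-0.004), 0], 0], [[np.float64(0.005), np.float64(-0.003), 0], 0], [[np.float64(0.005), np.float64(-0.002), 0], 0], [[np.float64(0.006), np.float64(-0.0005), 0], 0], [[np.float64(0.0055), np.float64(0.0005), 0], 0], [[np.float64(0.0055), np.float64(0.0015), 0], 0], [[np.float64(0.005), np.float64(0.0025), 0], 0], [[np.float64(0.004), np.float64(0.004), 0], 0], [[np.float64(0.0035), np.float64(0.0045), 0], 0]]
[[[np.float64(0.0025), np.float64(0.005), 0], 0], [[np.float64(0.0015), np.float64(0.0055), 0], 0], [[np.float64(-0.0), np.float64(0.0055), 0], 0], [[np.float64(-0.001), np.float64(0.0055), 0], 0], [[np.float64(-0.0025), np.float64(0.0055), 0], 0], [[np.float64(-0.003), np.float64(0.0045), 0], 0], [[np.float64(-0.004), np.float64(0.004), 0], 0], [[np.float64(-0.005), np.float64(0.003), 0], 0], [[np.float64(-0.005), np.float64(0.002), 0], 0], [[np.float64(-0.006), np.float64(0.0005), 0], 0]]
[[[np.float64(-0.0055), np.float64(-0.0005), 0], 0], [[np.float64(-0.0055), np.float64(-0.0015), 0], 0], [[np.float64(-0.005), np.float64(-0.0025), 0], 0], [[np.float64(-0.004), np.float64(-0.004), 0], 0], [[np.float64(-0.0035), np.float64(-0.0045), 0], 0], [[np.float64(-0.0025), np.float64(-0.005), 0], 0], [[np.float64(-0.0015), np.float64(-0.0055), 0], 0], [[np.float64(-0.0), np.float64(-0.0055), 0], 0]]
```

Request:
drive_tool:
  rows:
    - [[0,0,0.02],0]
    - [[0,-0.0005,0.02],0]
    - [[0,0,0.006],0]
    - [[0,0,0],0]
    - [[0,0,0],0]

```text
t: 8.95
tool_pos: [0.5969, 0.1327, 0.1546]
tool_rot: [-2.096, 2.339, -0.001]
contact_force: [-0.4, -0.0, 0.3]
opening: 0.0
grip_force: 0.0
```

Request:
drive_tool:
  rows:
    - [[0.003,-0.0045,0],0]
    - [[0.004,-0.004,0],0]
    - [[0.005,-0.003,0],0]
    - [[0.005,-0.002,0],0]
    - [[0.006,-0.0005,0],0]
    - [[0.0055,0.0005,0],0]
    - [[0.0055,0.0015,0],0]
    - [[0.005,0.0025,0],0]
    - [[0.004,0.004,0],0]
    - [[0,0,0],0]

```text
t: 9.95
tool_pos: [0.597, 0.089, 0.1538]
tool_rot: [2.096, -2.339, 0.0]
contact_force: [-0.3, -0.4, -0.7]
opening: -0.0003
grip_force: 0.0
```

```bash
python3 st.py
python3 - <<'E'
from h import *
s=get('side');cv2.imwrite('pics/c6.png',cv2.resize(s['image'][160:240,240:320],(480,480),interpolation=cv2.INTER_CUBIC))
E
```

```text
t 9.95 [ 18.2 -20.2] tip 0.0812 F [-0.3 -0.4 -0.7] q [ 0.03  0.14  1.78 -0.    1.22 -3.01]
```

View pics/c6.png

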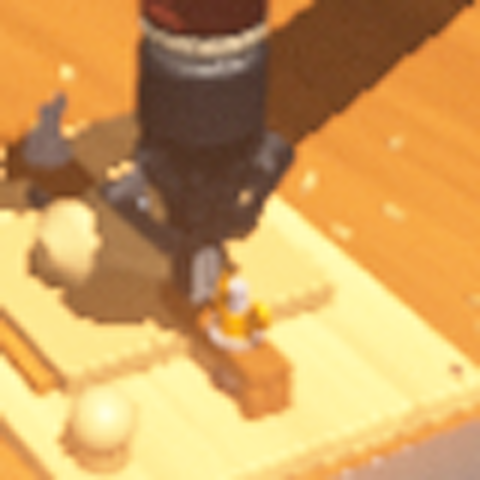

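The ears have turned: one is at (262,318) in front and the other is behind the stud against the finger at (205,270), so the push works. That was my tenth picture, so from here I'll use numbers only. Continuing the orbit.

Request:
drive_tool:
  rows:
    - [[0.0035,0.0045,0],0]
    - [[0.0025,0.005,0],0]
    - [[0.0015,0.0055,0],0]
    - [[0,0.0055,0],0]
    - [[-0.001,0.0055,0],0]
    - [[-0.0025,0.0055,0],0]
    - [[-0.003,0.0045,0],0]
    - [[-0.004,0.004,0],0]
    - [[-0.005,0.003,0],0]
    - [[0,0,0],0]

```text
t: 11.0
tool_pos: [0.5553, 0.1031, 0.1538]
tool_rot: [2.098, -2.338, -0.001]
contact_force: [-0.2, 0.1, 0.4]
opening: -0.0
grip_force: 0.0
```

Request:
drive_tool:
  rows:
    - [[-0.005,0.002,0],0]
    - [[-0.006,0.0005,0],0]
    - [[-0.0055,-0.0005,0],0]
    - [[-0.0055,-0.0015,0],0]
    - [[-0.005,-0.0025,0],0]
    - [[-0.004,-0.004,0],0]
    - [[0,0,0],0]

```text
t: 11.7
tool_pos: [0.5656, 0.1333, 0.1539]
tool_rot: [-2.097, 2.338, 0.001]
contact_force: [-0.3, 0.2, 0.4]
opening: -0.0004
grip_force: 0.1
```

```bash
python3 st.py
```

```text
t 11.7 [-17.7  20.5] tip 0.0813 F [-0.3  0.2  0.4] q [ 0.1   0.09  1.84  0.    1.22 -2.93]
```

Request:
drive_tool:
  rows:
    - [[-0.0035,-0.0045,0],0]
    - [[-0.0025,-0.005,0],0]
    - [[0,0,0],0]

```text
t: 12.0
tool_pos: [0.5758, 0.1376, 0.1539]
tool_rot: [-2.097, 2.339, 0.0]
contact_force: [-1.2, -0.7, 0.3]
opening: -0.0002
grip_force: 0.3
```

```bash
python3 st.py
cat > br.py <<'E'
from m2 import *
s=get('side');d=get('top')
for n,D,box in(('side',s,(265,196,297,222)),('top',d,(200,192,222,216))):
    u,v,m=brass(D,box); nn,l,st,ce=cv2.connectedComponentsWithStats(m)
    print(n,[(int(st[i,4]),(ce[i]+box[:2]).round(1).tolist()) for i in range(1,nn) if st[i,4]>2],'span u',u.min() if len(u) else 0,u.max() if len(u) else 0)
def e(a,z=.087): w=tow(.0235*np.array([np.cos(a),np.sin(a)]));return [round(x,1) for x in proj(s,[*w,z])]
for a in range(0,180,20): print(a,e(np.radians(a)),e(np.radians(a+180)))
E
python3 br.py
```

```text
t 12.0 [-8. 26.] tip 0.0813 F [-1.2 -0.7  0.3] q [ 0.11  0.11  1.81  0.    1.22 -2.92]
side [(19, [279.6, 213.9])] span u 277 282
top [] span u 0 0
0 [np.float64(274.3), np.float64(210.7)] [np.float64(285.2), np.float64(206.9)]
20 [np.float64(275.9), np.float64(211.7)] [np.float64(283.7), np.float64(205.9)]
40 [np.float64(277.9), np.float64(212.4)] [np.float64(281.7), np.float64(205.3)]
60 [np.float64(280.2), np.float64(212.7)] [np.float64(279.5), np.float64(205.1)]
80 [np.float64(282.4), np.float64(212.4)] [np.float64(277.3), np.float64(205.3)]
100 [np.float64(284.3), np.float64(211.7)] [np.float64(275.5), np.float64(205.9)]
120 [np.float64(285.6), np.float64(210.7)] [np.float64(274.1), np.float64(206.9)]
140 [np.float64(286.3), np.float64(209.5)] [np.float64(273.4), np.float64(208.2)]
160 [np.float64(286.1), np.float64(208.2)] [np.float64(273.5), np.float64(209.5)]
```

Request:
drive_tool:
  rows:
    - [[-0.0006,-0.0023,0],0]
    - [[-0.0004,-0.0023,0],0]
    - [[-0.0002,-0.0024,0],0]
    - [[0,-0.0023,0],0]

```text
t: 12.5
tool_pos: [0.5846, 0.1377, 0.1538]
tool_rot: [-2.097, 2.339, 0.001]
contact_force: [-2.5, 0.1, 0.1]
opening: 0.0
grip_force: 0.7
```

```bash
python3 st.py; python3 br.py|head -2
```

```text
t 12.5 [ 0.9 26.9] tip 0.0812 F [-2.5  0.1  0.1] q [ 0.11  0.13  1.79  0.    1.22 -2.93]
side [(19, [278.6, 213.5])] span u 277 281
top [] span u 0 0
```

Request:
drive_tool:
  rows:
    - [[0.0002,-0.0023,0],0]
    - [[0.0004,-0.0023,0],0]

```text
t: 12.8
tool_pos: [0.5892, 0.1366, 0.1539]
tool_rot: [-2.097, 2.339, 0.0]
contact_force: [-0.6, 0.6, 0.4]
opening: -0.0001
grip_force: 0.6
```

```bash
python3 st.py; python3 br.py|head -1
```

```text
t 12.8 [ 5.5 26.3] tip 0.0813 F [-0.6  0.6  0.4] q [ 0.1   0.14  1.78  0.    1.22 -2.93]
side [(15, [278.1, 213.7])] span u 277 280
```

Request:
drive_tool:
  rows:
    - [[0.0006,-0.0023,0],0]
    - [[0.0008,-0.0022,0],0]

```text
t: 13.1
tool_pos: [0.5936, 0.1347, 0.154]
tool_rot: [-2.097, 2.339, -0.0]
contact_force: [-1.1, 0.4, 0.2]
opening: -0.0001
grip_force: 0.6
```

```bash
python3 st.py; python3 br.py|head -1
```

```text
t 13.1 [10.  24.9] tip 0.0814 F [-1.1  0.4  0.2] q [ 0.1   0.15  1.77  0.    1.22 -2.93]
side [(10, [276.5, 213.6])] span u 275 278
```

Request:
drive_tool:
  rows:
    - [[0.0005,-0.0011,0],0]
    - [[0.0005,-0.0011,0],0]

```text
t: 13.4
tool_pos: [0.5954, 0.1334, 0.1539]
tool_rot: [2.097, -2.339, -0.0]
contact_force: [-1.8, 1.2, -0.2]
opening: -0.0
grip_force: 0.8
```

```bash
python3 st.py; python3 br.py|head -1
```

```text
t 13.4 [12.  23.8] tip 0.0813 F [-1.8  1.2 -0.2] q [ 0.1   0.15  1.77  0.    1.22 -2.93]
side [(9, [276.3, 213.9])] span u 275 279
```

Request:
drive_tool:
  rows:
    - [[0.0006,-0.001,0],0]
    - [[0.0006,-0.001,0],0]

```text
t: 13.7
tool_pos: [0.5972, 0.1321, 0.1538]
tool_rot: [2.097, -2.339, -0.0]
contact_force: [-1.7, 1.3, 0.4]
opening: 0.0001
grip_force: 1.1
```

```bash
python3 st.py; python3 br.py|head -1
```

```text
t 13.7 [14.  22.6] tip 0.0812 F [-1.7  1.3  0.4] q [ 0.1   0.16  1.76  0.    1.22 -2.94]
side [(7, [275.1, 213.6])] span u 274 277
```

Request:
drive_tool:
  rows:
    - [[0.0006,-0.001,0],0]
    - [[0.0006,-0.001,0],0]

```text
t: 14.0
tool_pos: [0.5981, 0.1314, 0.1535]
tool_rot: [2.096, -2.338, -0.006]
contact_force: [-7.0, 6.1, 3.7]
opening: 0.0001
grip_force: 3.8
```

Request:
drive_tool:
  rows:
    - [[0.0007,-0.001,0],0]
    - [[0,0,0],0]

```text
t: 14.2
tool_pos: [0.5984, 0.1313, 0.1535]
tool_rot: [2.096, -2.338, -0.01]
contact_force: [-7.8, 6.9, 3.9]
opening: -0.0001
grip_force: 4.4
```

```bash
python3 st.py; python3 br.py|head -1
```

```text
t 14.2 [15.2 22. ] tip 0.0809 F [-7.8  6.9  3.9] q [ 0.09  0.16  1.76  0.    1.23 -2.94]
side [(8, [275.0, 213.4])] span u 274 277
```

The finger stalled at about 10 N, at the predicted seat angle: finger at 55°, which puts the nut at about 9.0 rad. Backing off the way it came, then checking.

Request:
drive_tool:
  rows:
    - [[-0.0015,0.0025,0],0]
    - [[-0.003,0.005,0],0]
    - [[-0.002,0.004,0],0]
    - [[0,0,-0.03],0]
    - [[0,0,-0.04],0]
    - [[-0.03,0.04,0],0]
    - [[-0.03,0.04,0],0]
    - [[-0.02,0.03,0],0]
    - [[0,0,0],0]

```text
t: 15.2
tool_pos: [0.4862, 0.2311, 0.224]
tool_rot: [-2.102, 2.335, 0.0]
contact_force: [-0.1, 0.1, 0.4]
opening: 0.0005
grip_force: 0.0
```

```bash
python3 st.py; python3 br.py|head -2
python3 - <<'E'
from m2 import *
d=get('top')
u,v,m=brass(d,(200,192,222,216))
P=np.array([tob(onz(d,a,b,.085)) for a,b in zip(u,v)]).astype(np.float32)
print('ears',len(P),np.degrees(np.arctan2(*cv2.PCACompute(P,None)[1][0][::-1])),P.mean(0))
h=cv2.cvtColor(d['image'][198:218,196:236],cv2.COLOR_BGR2HSV)
mm=cv2.inRange(h,(5,100,110),(15,255,235));v,u=np.nonzero(mm)
Q=np.array([tob(onz(d,a+196,b+198,.058)) for a,b in zip(u,v)]).astype(np.float32)
l=cv2.fitLine(Q,cv2.DIST_HUBER,0,.01,.01).ravel();print(cv2.minAreaRect(Q*1000),'c',-np.arctan(l[0]/l[1]),l)
E
```

```text
t 15.2 [-106.8  109.6] tip 0.1514 F [-0.1  0.1  0.4] q [ 0.31 -0.09  1.89  0.    1.34 -2.73]
side [(46, [278.3, 212.2])] span u 268 283
top [(6, [207.5, 199.0]), (11, [210.6, 209.8])] span u 207 212
ears 16 22.938719 [-0.00248169  0.00032342]
((0.3473024368286133, -16.241748809814453), (104.9627914428711, 29.137968063354492), 88.5675277709961) c 0.02387102 [ 0.02386875 -0.9997151  -0.00185056 -0.04159871]
```

```bash
python3 -c "
from station import ctrl
print(ctrl.finish_job())"
```

```text
the job is handed in; nothing more can be done
None
```

The hold-down lies square across the base edge to within about 0.025 rad, and the brass wing nut is home: it stalled under about 10 N with the ears at 23° (24° expected at the 9.0 rad seat). I handed the job in at about 15 s.

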